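# Shift the cassette run-in rig into reverse past its lockout collar

### The arm

A 6-joint arm with a two-finger parallel gripper is mounted at the origin on a cart in front of the work surface, level with it; the furniture and walls round the work are solid. World frame = base frame: x ahead of the robot, y to its left, z up, the work surface at z = 0. Lengths are in m, angles in rad, forces in N, time in s.
With the tool pointing down it reaches from about 0.35 to 0.975 m from the base axis. Payload 4.9 kg.
Tool frame: the origin (TCP) lies midway between the tips of the shut fingers; the grasp point (between the pads) lies 19 mm behind it; z points along the fingers, y is the line along which they close (so a half turn about z gives the same grasp; the last joint's range is limited). The gripper opens to 85 mm and grips with 20 to 120 N. Pads are 22 mm wide; open, the fingers measure 114 mm over their backs; the gripper's body (76 mm by 85 mm) begins 54 mm behind the grasp point. The pads swing forward as they close: fully open they stand 13 mm farther back than shut.
Start: joints at [1.089, 0.053, 1.613, -0, 1.476, -0.119], TCP at [0.222, 0.584, 0.231] pointing down, gripper open.
Joint ranges: [-3.01, 3.01], [-1.01, 2.22], [0.06, 2.58], [-1.02, 4.17], [0.09, 2.62], [-3.14, 3.14]. Speed limits (rad/s): [2.57, 2.57, 3.14, 3.14, 3.14, 3.14].

### API

Orientations are given as a unit quaternion [w, x, y, z].
In Python, from plant import manip gives the robot as it stands.
- The arm moves only by the tool move_arm, never from a script. Its argument "increments" is one flat list of numbers, 5 for each row, row after row: the shift along the tool's x, y, z in mm, then the turn about the tool's z in rad, then the opening, from 0 (shut) to 1 (fully open). In form: [tx, ty, tz, spin, jaw, tx, ty, tz, spin, jaw, ...]. A call has 1 to 8 rows; each row shifts and turns the commanded pose from where the row before left it, along the tool's axes as they then stand; what a row does not reach is not made up. A row lasts 1/12 s, in which the tool goes at most 41.7 mm and 7.16 degrees, less where a joint would pass 70% of its speed; a pose out of reach is approached as far as the arm can. A call with a gripper value outside its range is refused whole. The fingers move at their own pace and stop on an object; the grip force is fixed at half the most. Time passes only in rows, so rows that do not move let the fingers close. It gives the time, the measured TCP pose, the force, the opening and the grip force at its end, in the units of the state.
- manip.state(): the state, without advancing time (a new reading comes with each control period).
- manip.grab_frame(name): name is "scene" or "top"; returns a dict with "image" (480x640x3 uint8, blue, green, red), "fov_y" (degrees; the focal length in pixels is half the picture's height over the tangent of half this angle, whatever the lens; pixels are square), "cx", "cy" (the principal point, pixels), "eye" and "rotation" of the camera in the world. Camera axes: x right, y down, z forward; pixel columns grow to the right and rows downward; lengths in m; the calibration is good to about 2 mm. A picture is of the moment at which its call begins. There is no depth.
- manip.job_done(): hands the job in; it is judged then, once.
The state is a dict: "time": time; "joint_pos": joint angles; "joint_vel": joint speeds; "joint_efforts": joint torques, N m; "tool_pos": TCP position; "tool_rot": TCP orientation; "contact_force": force on the tool from outside, world axes, zero at the start; "ft_torque": the same for the moment, N m; "gripper_width": opening from 0.0 (shut) to 1.0 (fully open); "grasp_force": force on a finger pad.
Only numpy, scipy, OpenCV 4.12 (cv2) and the standard library are available. Lean on these libraries where they do the work, as an engineer would, in place of code of your own. Each camera call takes 0.05 s, during which the arm holds its last target. There are 200 camera calls.

### The job

Put the blue cassette run-in rig into reverse: lift the orange lockout collar on its selector lever, keep it up while you push the lever past the red gate teeth all the way to the red end, and let the collar drop fully down again behind the teeth. Let go of the lever and leave the other things on the bench where they are.

Things in the scene. Friction and masses are not known exactly. Their poses are not given: they have to be found in the camera images.
- rig: Run-in rig, bolted down: blue housing 100 (x) x 150 (y) x 90 mm high on a foot plate 130 x 190 mm; grey motor on its back (to x = 96 mm); silver cassette 105 mm across on its +y side (y = 83..115 mm, axis 62 mm up). Origin on the bench under the housing's middle; z up, -x is the front. On top an aluminium gate plate, top at z = 93 mm: green stripe at the +y end, red (reverse) at the -y end.
- gate (a point): Middle between the tops of the two red gate teeth on the gate plate (axes as the rig's): in the rig's frame x = 0, y = -15, z = 114 mm. The teeth stand either side of the lever slot at x = -14.5..-7.5 and 7.5..14.5 mm, y = -20..-10 mm, from z = 93 to 114 mm. Low black bumpers (to z = 108 mm) mark the ends of the lever's travel.
- pivot (a point): Pivot of the selector lever, inside the housing, 30 mm above the bench on the rig's z axis. The lever swings about the rig's x axis through this point; axes as the rig's.
- knob (a point): Middle of the black pear-shaped knob, 28 mm across, on top of the lever, a steel rod 12 mm thick; 139 mm from the pivot along the rod. The knob reaches from 124 to 152 mm. z axis along the rod, away from the pivot.
- selector (a joint): Lever angle, rad: 0 upright (neutral), negative leans to the rig's +y (green end, stop -0.40), positive to the rig's -y (red reverse end, stop 0.46). It stays where it is left (friction about 0.25 N m). With the collar down the teeth stop it at about 0.07; with the collar lifted it passes, and the collar can drop behind the teeth from about 0.36 on.
- collar (a joint): Lift of the collar along the rod, m: 0 down, 0.020 fully up. A spring drives it down with about 4 N at the bottom and 7 N at the top, and it falls when released. About 0.013 is needed to clear the teeth.
- collar_grip (a point): Middle of the orange collar, a ringed cylinder 36 mm across and 24 mm tall round the lever rod, 97 mm from the pivot when down (z along the rod towards the knob, x as the rig's x). Two steel dogs hang 10 mm below it at x = -14..-8 and 8..14 mm. It can be pinched from above along its x axis, the knob between the fingers, and lifted and pushed in one grasp.
- marker: Black marker pen, 127 mm long, 16 mm thick, lying front right; leave alone. Origin: centre of its underside.
- grease_tub: White tub with blue lid, 86 mm across, 64 mm high, at the back; leave alone. Origin: centre of its underside.
- carton: Brown cardboard box, 81 x 106 x 40 mm, on the right; leave alone. Origin: centre of its underside.
- tyre_lever: Yellow tyre lever, 109 x 55 x 7 mm, lying on the right; leave alone. Origin: centre of its underside.

How it is judged:
By the outcome, as a careful person would: the job done as asked, in the order asked, and still so for the second after the job is handed in, with the robot touching nothing.
It also fails if it takes over 32 s, if anything falls off the work surface, if the arm or the gripper's body presses on something with over 40 N, if the wrist force passes 120 N, or if a joint passes its speed limit or range.

## Working session

There is one attempt and no reset: what is moved stays moved. The work goes in short steps, Python scripts to look and compute and a tool call to move; the robot and the scene stay as the last step left them, time stands still between calls to the robot, and variables do not carry over. Pictures are saved under pics/ and viewed, at most 10 in all, crops included, and the job is handed in when it is done.

Besides the shell and the picture viewer there is one more tool, called after ">>>" as name(argument=value, ...) on one line, values as JSON. move_arm: Moves the arm, as the interface text tells. Its arguments: {"type":"object","properties":{"increments":{"type":"array"}},"required":["increments"]}

```bash
mkdir -p pics
python3 - <<'E'
from plant import manip
import cv2,json
for n in("scene","top"):
    f=manip.grab_frame(n);cv2.imwrite(f"pics/{n}0.png",f["image"])
    print(n,f["fov_y"],f["cx"],f["cy"],f["eye"],f["rotation"])
print(manip.state())
E
```

```text
scene 47.826291419987356 313.40701475865075 245.2133319684095 [ 0.11015324 -0.83335745  0.67934458] [-0.45224142  0.83615742 -0.27308918  0.14744751]
top 56.69206571484358 315.4480915828682 232.57333887609332 [ 0.43375487 -0.15273879  1.03440053] [ 0.06874531 -0.69646773  0.7123361  -0.05276421]
{'time': 0.1, 'joint_pos': array([ 1.08898735e+00,  5.32749132e-02,  1.61412269e+00, -8.87746647e-06,
        1.47599280e+00, -1.18982727e-01]), 'joint_vel': array([ 0.00031132,  0.00212298, -0.00358938, -0.00067497,  0.00158097,
       -0.00059481]), 'joint_efforts': array([ 6.84452461e-04, -3.94901240e+01, -3.71363246e+01, -1.49529865e-04,
        3.90642526e-03, -1.05353601e-05]), 'tool_pos': array([0.22156028, 0.58382588, 0.23021614]), 'tool_rot': array([-2.61756214e-04,  1.80419201e-01,  9.83589398e-01, -8.59933950e-04]), 'contact_force': array([-0.91843427,  0.28547631, -0.12494423]), 'ft_torque': array([ 0.01497079, -0.00078323,  0.01435745]), 'grasp_force': 0.0, 'gripper_width': 1.001492617381647}
```

View pics/scene0.png

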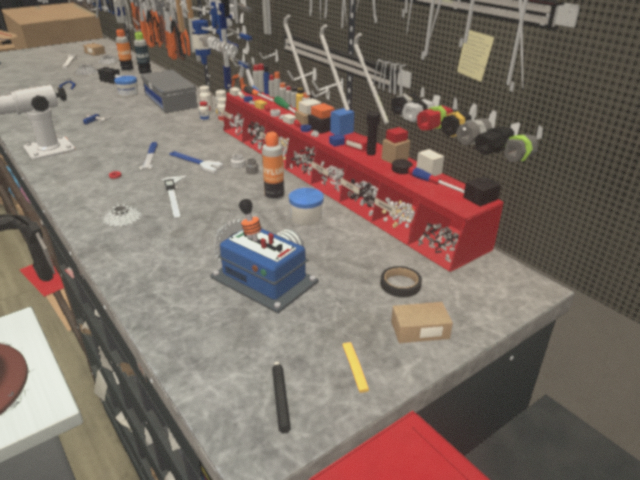

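View pics/top0.png

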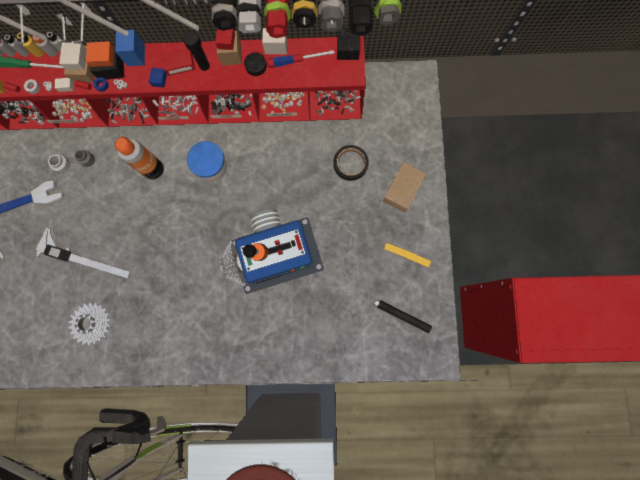

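The rig is around (275,255) in the top view, with its lever leaning left (green, +y). The knob is at about (250,251) in top and (246,205) in scene. Next I'll measure.

```bash
cat > h.py <<'E'
import numpy as np,cv2
from scipy.spatial.transform import Rotation as R
def cam(f):
    q=f["rotation"];q=np.array(q)
    M=R.from_quat(q,scalar_first=True).as_matrix() if q.size==4 else q
    return M,np.array(f["eye"]),240/np.tan(np.radians(f["fov_y"])/2),f["cx"],f["cy"]
def ray(f,p):
    M,e,F,cx,cy=cam(f);d=M@np.array([(p[0]-cx)/F,(p[1]-cy)/F,1]);return e,d/np.linalg.norm(d)
def plane(f,p,z):
    e,d=ray(f,p);return e+d*(z-e[2])/d[2]
def proj(f,P):
    M,e,F,cx,cy=cam(f);c=M.T@(np.array(P)-e);return np.array([cx+F*c[0]/c[2],cy+F*c[1]/c[2]])
def tri(f,p,g,q):
    e,d=ray(f,p);a,b=ray(g,q);s=np.linalg.lstsq(np.c_[d,-b],a-e,rcond=None)[0]
    A=e+s[0]*d;B=a+s[1]*b;return (A+B)/2,np.linalg.norm(A-B)
E
python3 - <<'E'
from plant import manip
from h import *
f=manip.grab_frame("top");g=manip.grab_frame("scene")
for n,im,(x0,y0,w,h) in(("t",f["image"],(215,200,120,100)),("s",g["image"],(205,190,120,120))):
    hsv=cv2.cvtColor(im,cv2.COLOR_BGR2HSV);H,S,V=cv2.split(hsv)
    roi=np.zeros(H.shape,np.uint8);roi[y0:y0+h,x0:x0+w]=1
    ms={"blue":(H>100)&(H<125)&(S>120)&(V>40),"orange":(H>5)&(H<15)&(S>150)&(V>120),"red":((H<4)|(H>174))&(S>140)&(V>70),"green":(H>50)&(H<90)&(S>80)&(V>50),"black":(V<35),"white":(S<40)&(V>185)}
    for k,m in ms.items():
        c,_=cv2.findContours(m.astype(np.uint8)*roi,0,2)
        for q in c:
            a=cv2.contourArea(q)
            if a>(100 if k in("blue","white") else 8):
                r=cv2.minAreaRect(q);print(n,k,a,np.round(r[0],1),np.round(r[1],1),round(r[2],1), cv2.boxPoints(r).round(1).tolist() if k=="blue" else "")
a=cv2.resize(f["image"][210:300,215:335],None,fx=5,fy=5,interpolation=2)
b=cv2.resize(g["image"][190:310,205:325],None,fx=5,fy=5,interpolation=2)
cv2.imwrite("pics/ct.png",a);cv2.imwrite("pics/cs.png",b)
E
```

```text
t blue 3011.5 [272.8 251.3] [46.1 69.1] 72.9 [[233.0, 239.5], [299.0, 219.10000610351562], [312.6000061035156, 263.20001220703125], [246.5, 283.5]]
t orange 101.5 [258.  251.5] [15. 12.] 90.0 
t red 9.5 [279.  251.5] [3. 4.] 90.0 
t red 24.0 [298.  241.7] [13.9  2.7] 73.3 
t green 9.0 [248.5 260.5] [7.5 2.2] 76.0 
t black 91.0 [249.  250.5] [10.6 10.6] 45.0 
t black 39.0 [279.1 247.7] [ 3.3 20.6] 72.9 
t white 372.0 [272.4 257.6] [16.  57.6] 79.3 
t white 216.0 [275.8 240.2] [ 8.9 40.9] 72.9 
s blue 461.5 [260.9 256.2] [79.2 26.6] 3.3 [[220.60000610351562, 267.20001220703125], [222.10000610351562, 240.6999969482422], [301.20001220703125, 245.1999969482422], [299.6000061035156, 271.79998779296875]]
s blue 353.0 [305.  197.5] [15. 30.] 90.0 [[290.0, 190.0], [320.0, 190.0], [320.0, 205.0], [290.0, 205.0]]
s orange 85.0 [251.1 225.1] [11.9 14.8] 73.3 
s green 8.5 [263. 272.] [4. 4.] 90.0 
s white 331.5 [255.1 244.8] [51.  12.1] 26.6 
s white 107.0 [289.  234.5] [21.   8.9] 26.6
```

View pics/ct.png

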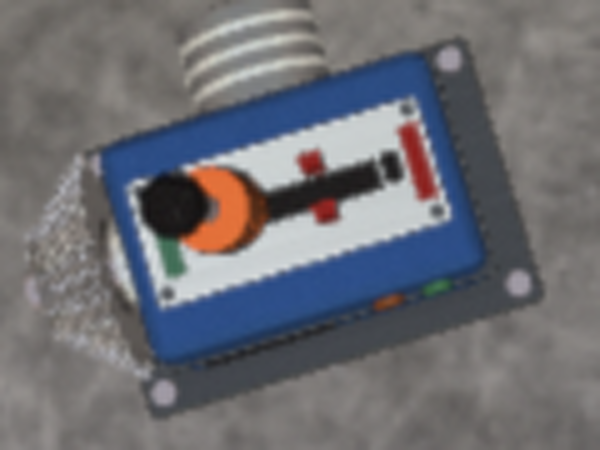

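View pics/cs.png

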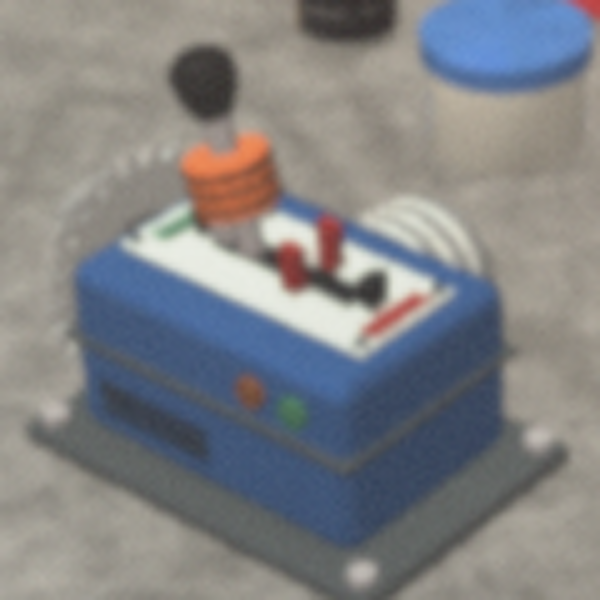

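The top crop shows the gate plate corners at about (128,185), (412,97), (450,212) and (165,308), with red teeth at (311,161) and (326,211). The knob is at (173,206) in the top crop and (204,82) in the scene crop.

Run:
```python
from plant import manip
from h import *
f=manip.grab_frame("top");g=manip.grab_frame("scene")
T=lambda x,y:np.array([215+(x+.5)/5-.5,210+(y+.5)/5-.5]);S=lambda x,y:np.array([205+(x+.5)/5-.5,190+(y+.5)/5-.5])
C=[plane(f,T(*p),.093) for p in((128,185),(412,97),(450,212),(165,308))]
c=np.mean(C,0);yv=(C[0]-C[1]+C[3]-C[2]);yaw=np.arctan2(yv[1],yv[0])-np.pi/2
print("plate c",c,"yaw",yaw,"sides",[np.linalg.norm(C[i]-C[i-1]).round(4) for i in range(4)])
D=[plane(g,S(*p),.093) for p in((122,243),(258,192),(455,291),(360,355))]  # scene corners (rough)
print("scene",np.mean(D,0),np.array(D).round(3).tolist())
B=[plane(f,p,.09) for p in((233,239.5),(299,219.1),(312.6,263.2),(246.5,283.5))];print("blue",np.mean(B,0),[np.linalg.norm(B[i]-B[i-1]).round(4) for i in range(4)])
F=[plane(f,T(*p),.008) for p in((450,58),(519,284),(162,394))];print("bolts mid",(F[0]+F[2])/2,[np.linalg.norm(F[i]-F[i-1]).round(4) for i in range(3)])
v=F[2]-F[1];print("yaw bolts",np.arctan2(v[1],v[0])-np.pi/2)
K,e=tri(f,T(173,206),g,S(204,80));print("knob",K,e)
o=(c[:2]);Rz=lambda a:np.array([[np.cos(a),-np.sin(a)],[np.sin(a),np.cos(a)]])
k=Rz(yaw).T@(K[:2]-o);print("knob rig",k,"dist",np.hypot(k[1],K[2]-.03),"ang",np.arctan2(-k[1],K[2]-.03))
t=np.mean([plane(f,T(*p),.114) for p in((311,161),(326,211))],0);print("teeth rig",Rz(yaw).T@(t[:2]-o))
print(plane(f,(205,158),.064))
s=manip.state();m=R.from_quat(s["tool_rot"],scalar_first=True).as_matrix();print(m.round(3),s["time"])
```

```text
plate c [ 0.56286465 -0.04019019  0.093     ] yaw 0.2924639726427707 sides [np.float64(0.0556), np.float64(0.1275), np.float64(0.0526), np.float64(0.1277)]
scene [ 0.56348629 -0.04563193  0.093     ] [[0.517, 0.012, 0.093], [0.581, 0.013, 0.093], [0.605, -0.096, 0.093], [0.551, -0.111, 0.093]]
blue [ 0.56004892 -0.04067039  0.09      ] [np.float64(0.0998), np.float64(0.1491), np.float64(0.1005), np.float64(0.1466)]
bolts mid [ 0.56306734 -0.03871259  0.008     ] [np.float64(0.2051), np.float64(0.1115), np.float64(0.1719)]
yaw bolts 0.2766714529572234
knob [ 0.55194494 -0.00242312  0.16287842] 0.00017375360199333202
knob rig [0.0004327  0.03931163] dist 0.13857156796895945 ang -0.28764201097606856
teeth rig [-0.00161533 -0.01510658]
[0.78261211 0.11752756 0.064     ]
[[-0.935  0.355 -0.   ]
 [ 0.355  0.935 -0.001]
 [ 0.    -0.001 -1.   ]] 0.3
```

Three independent checks agree: rod length 138.6 mm against 139, teeth at y=-15, and housing 100x149. The rig origin is (0.563, -0.040), yaw 0.287, lever at about -0.29. First I turn the tool so its y lies along rig x (which puts tool x along rig +y), then travel.

>>> move_arm(increments=[0,0,0,0.115,1,0,0,0,0.115,1,0,0,0,0.115,1,0,0,0,0.115,1,0,0,0,0.115,1,0,0,0,0.115,1,0,0,0,0.115,1,0,0,0,0.115,1])

```text
time: 0.97
tool_pos: [0.2218, 0.5842, 0.2312]
tool_rot: [0.0, 0.601, 0.8, -0.0]
contact_force: [0.4, 0.1, -0.3]
gripper_width: 0.996
grasp_force: 0.0
```

>>> move_arm(increments=[-33,7.5,0,0,1,-33,7.5,0,0,1,-33,7.5,0,0,1,-33,7.5,0,0,1,-33,7.5,0,0,1,-33,7.5,0,0,1,-33,7.5,0,0,1,-33,7.5,0,0,1])

```text
time: 1.63
tool_pos: [0.3547, 0.3468, 0.2314]
tool_rot: [0.0, 0.598, 0.801, 0.0]
contact_force: [0.7, -0.6, 0.8]
gripper_width: 1.002
grasp_force: 0.0
```

>>> move_arm(increments=[-33,7.5,0,0,1,-33,7.5,0,0,1,-33,7.5,0,0,1,-33,7.5,0,0,1,-33,7.5,0,0,1,-33,7.5,0,0,1,-33,7.5,0,0,1,-33,7.5,0,0,1])

```text
time: 2.3
tool_pos: [0.4874, 0.1105, 0.2315]
tool_rot: [0.0, 0.598, 0.801, 0.0]
contact_force: [0.2, 0.8, -0.2]
gripper_width: 1.0
grasp_force: 0.0
```

>>> move_arm(increments=[-33,7.5,0,0,1,-33,7.5,0,0,1,-33,7.5,0,0,1,0,0,0,0,1,0,0,0,0,1])

```text
time: 2.72
tool_pos: [0.5368, 0.0223, 0.2311]
tool_rot: [-0.0, 0.6, 0.8, -0.0]
contact_force: [-0.2, -0.5, -0.4]
gripper_width: 0.999
grasp_force: 0.0
```

>>> move_arm(increments=[-20,3.5,0,0,1,-20,3.5,0,0,1,0,0,20,0,1,0,0,20,0,1,0,0,20,0,1,0,0,20,0,1,0,0,20,0,1,0,0,0,0,1])

```text
time: 3.38
tool_pos: [0.551, -0.0109, 0.1265]
tool_rot: [-0.004, 0.598, 0.802, -0.002]
contact_force: [-0.3, -0.0, -0.5]
gripper_width: 1.0
grasp_force: 0.0
```

Run:
```python
from plant import manip
from h import *
f=manip.grab_frame("top");g=manip.grab_frame("scene")
b=cv2.resize(g["image"][160:280,185:305],None,fx=5,fy=5,interpolation=2)
a=cv2.resize(f["image"][200:300,215:295],None,fx=6,fy=6,interpolation=2)
cv2.imwrite("pics/s1.png",b)
s=manip.state();p=s["tool_pos"];print(p,s["time"],s["contact_force"],proj(g,p))
```

```text
[ 0.55376608 -0.01162974  0.13088241] 3.4833 [ 0.21496089 -0.297588    0.85148463] [249.69944013 221.28368571]
```

View pics/s1.png

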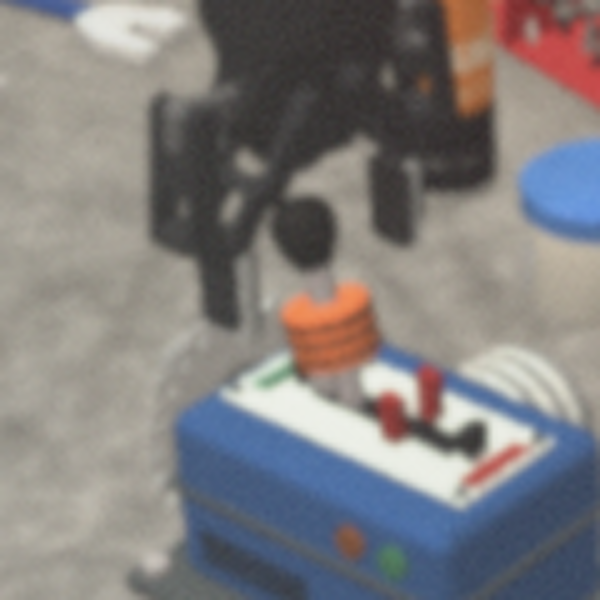

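The fingers straddle the knob and collar: knob at (305,230), collar at (330,325), with fingers at (225,290) and (395,200). I descend and close.

>>> move_arm(increments=[-3,0.5,7,0,1,0,0,7,0,1,0,0,6,0,1,0,0,0,0,0.7,0,0,0,0,0.5,0,0,0,0,0.4,0,0,0,0,0,0,0,0,0,0])

```text
time: 4.15
tool_pos: [0.5549, -0.0157, 0.1121]
tool_rot: [-0.001, 0.598, 0.801, -0.001]
contact_force: [-4.9, -0.8, 5.8]
gripper_width: 0.398
grasp_force: 59.7
```

>>> move_arm(increments=[0,0,0,0,0,0,0,0,0,0,0,0,0,0,0])

```text
time: 4.4
tool_pos: [0.5549, -0.0157, 0.1121]
tool_rot: [-0.001, 0.598, 0.801, -0.001]
contact_force: [-6.1, -0.7, 5.8]
gripper_width: 0.4
grasp_force: 59.7
```

>>> move_arm(increments=[1.2,-0.5,-4.2,0,0,1.2,-0.5,-4.2,0,0,1.2,0,-4.2,0,0,1.2,0,-4.2,0,0,0,0,0,0,0,0,0,0,0,0])

```text
time: 4.9
tool_pos: [0.5535, -0.0114, 0.128]
tool_rot: [0.0, 0.598, 0.801, -0.0]
contact_force: [2.3, -3.8, -5.2]
gripper_width: 0.4
grasp_force: 60.4
```

Run:
```python
from plant import manip
from h import *
g=manip.grab_frame("scene")
b=cv2.resize(g["image"][170:270,200:300],None,fx=6,fy=6,interpolation=2)
cv2.imwrite("pics/s2.png",b)
s=manip.state();print(s["tool_pos"],s["contact_force"],s["time"])
r,o,yw=.097+.017,np.array([.563,-.040]),.287
for t in(-.288,-.1,.1,.28,.46):print(t,(-r*np.sin(t)*1e3).round(1),(30+r*np.cos(t)*1e3).round(1))
```

```text
[ 0.5535244  -0.01136552  0.12787399] [ 1.74475312 -4.01543547 -5.80015487] 4.95
-0.288 32.4 139.3
-0.1 11.4 143.4
0.1 -11.4 143.4
0.28 -31.5 139.6
0.46 -50.6 132.1
```

View pics/s2.png

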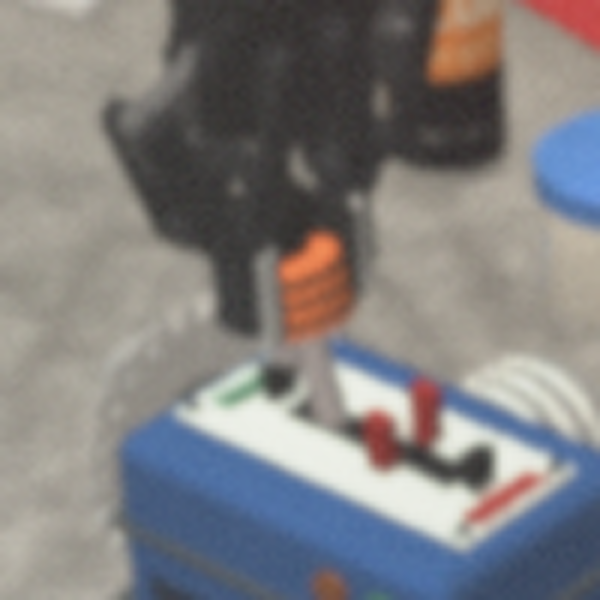

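The collar is up about 16 mm and gripped, and the reaction of about 6 N matches the spring. Now I swing along the arc to upright.

>>> move_arm(increments=[-4.1,0,-1.2,0,0,-4.1,0,-0.9,0,0,-4.2,0,-0.9,0,0,-4.2,0,-0.6,0,0,-4.2,0,-0.5,0,0,-4.2,0,-0.4,0,0,-4.2,0,-0.2,0,0,0,0,0,0,0])

```text
time: 5.62
tool_pos: [0.561, -0.0378, 0.1317]
tool_rot: [-0.003, 0.599, 0.801, 0.001]
contact_force: [0.5, 5.2, -7.3]
gripper_width: 0.397
grasp_force: 60.3
```

Run:
```python
from plant import manip
from h import *
g=manip.grab_frame("scene")
b=cv2.resize(g["image"][180:280,205:305],None,fx=6,fy=6,interpolation=2)
cv2.imwrite("pics/s3.png",b)
s=manip.state();print(s["tool_pos"],s["contact_force"],s["time"])
```

```text
[ 0.56104502 -0.03785209  0.13171804] [ 0.1220609   6.32022226 -6.81204523] 5.6667
```

View pics/s3.png

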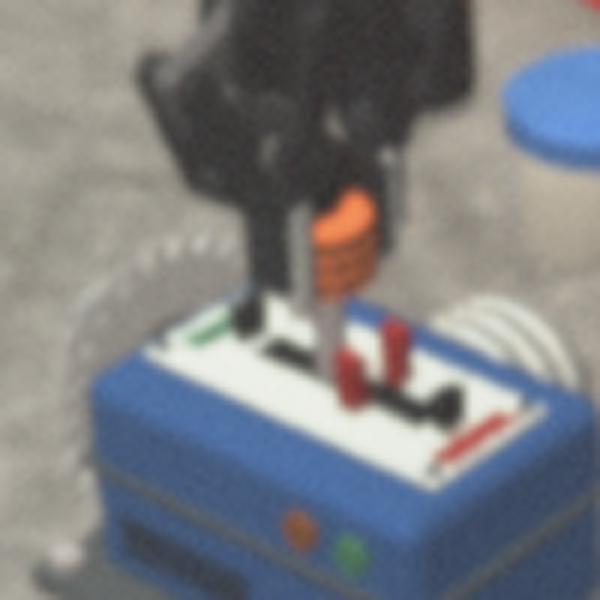

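The lever is upright, with the collar held up at (345,240) and the teeth at (350,375) and (395,350). I add 1.5 mm of lift for margin and carry on.

>>> move_arm(increments=[-4.2,0,-1.5,0,0,-4.2,0,0.1,0,0,-4.2,0,0.3,0,0,-4.2,0,0.5,0,0,-4.2,0,0.6,0,0,-4.2,0,0.7,0,0,-4.2,0,1.0,0,0,-4.1,0,1.0,0,0])

```text
time: 6.33
tool_pos: [0.5702, -0.0699, 0.1293]
tool_rot: [-0.002, 0.598, 0.801, 0.0]
contact_force: [-1.1, 5.6, -5.0]
gripper_width: 0.402
grasp_force: 60.1
```

>>> move_arm(increments=[-4.1,0,1.3,0,0,-4.1,0,1.4,0,0,-4.1,0,1.6,0,0,0,0,0,0,0])

```text
time: 6.67
tool_pos: [0.5738, -0.0825, 0.1248]
tool_rot: [-0.002, 0.598, 0.801, -0.0]
contact_force: [-1.8, 4.2, -5.9]
gripper_width: 0.396
grasp_force: 60.1
```

>>> move_arm(increments=[-3.4,0,1.5,0,0,-3.4,0,1.6,0,0,-2,0,1,0,0,0,0,0,0,0])

```text
time: 7.0
tool_pos: [0.5763, -0.0911, 0.121]
tool_rot: [-0.002, 0.599, 0.801, -0.001]
contact_force: [-2.0, 3.8, -5.5]
gripper_width: 0.392
grasp_force: 60.2
```

Run:
```python
from plant import manip
from h import *
g=manip.grab_frame("scene")
b=cv2.resize(g["image"][190:290,215:315],None,fx=6,fy=6,interpolation=2)
cv2.imwrite("pics/s4.png",b)
s=manip.state();print(s["tool_pos"],s["contact_force"],s["time"])
```

```text
[ 0.57629271 -0.09118807  0.12104533] [-3.87326012  3.4858385  -5.15945494] 7.05
```

View pics/s4.png

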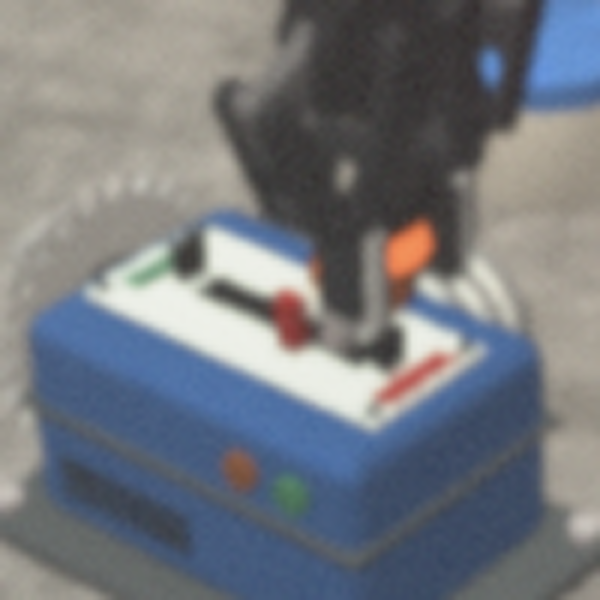

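The lever is past the teeth, close to the red end stop. The force hasn't risen yet, so I'll press a little further to find the stop.

>>> move_arm(increments=[-2,0,0.8,0,0,0,0,0,0,0])

```text
time: 7.22
tool_pos: [0.5771, -0.0934, 0.1204]
tool_rot: [-0.001, 0.598, 0.802, -0.001]
contact_force: [-4.6, 2.9, -5.2]
gripper_width: 0.388
grasp_force: 60.3
```

>>> move_arm(increments=[-2,0,0.8,0,0,0,0,0,0,0])

```text
time: 7.38
tool_pos: [0.5776, -0.0952, 0.1196]
tool_rot: [-0.001, 0.598, 0.802, -0.001]
contact_force: [-5.0, 2.8, -5.6]
gripper_width: 0.391
grasp_force: 61.0
```

>>> move_arm(increments=[-2,0,0.8,0,0,0,0,0,0,0,0,0,0,0,0])

```text
time: 7.63
tool_pos: [0.5781, -0.0974, 0.1188]
tool_rot: [-0.001, 0.599, 0.801, -0.001]
contact_force: [-3.9, 2.3, -4.9]
gripper_width: 0.385
grasp_force: 60.8
```

Run:
```python
from plant import manip
from h import *
f=manip.grab_frame("top");g=manip.grab_frame("scene")
b=cv2.resize(g["image"][200:270,235:305],None,fx=7,fy=7,interpolation=2)
a=cv2.resize(f["image"][215:285,245:315],None,fx=7,fy=7,interpolation=2)
cv2.imwrite("pics/s5.png",np.hstack([b[:,:395],a[:,:395]]) if 0 else cv2.resize(np.hstack([b,a]),(800,400)))
s=manip.state();print(s["tool_pos"],s["contact_force"],s["ft_torque"],s["gripper_width"],s["time"])
```

```text
[ 0.57807601 -0.09736301  0.11879398] [-4.58118741  2.55239947 -5.99662452] [ 0.38479214  0.82778271 -0.48396333] 0.3825746447729705 7.7333
```

View pics/s5.png

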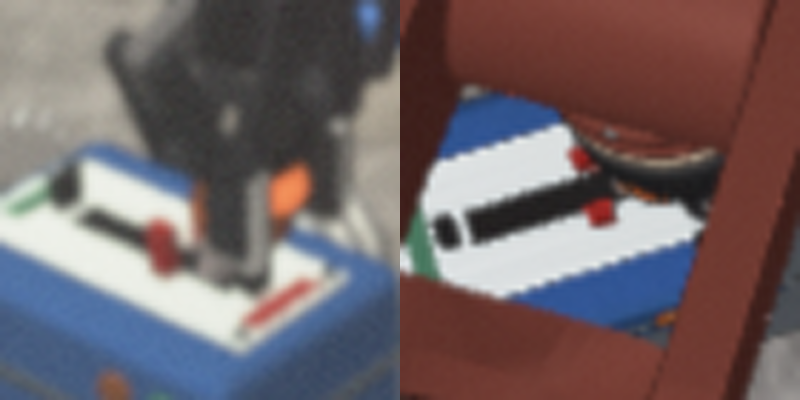

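The gripper has passed the lever's stop: TCP at rig y of -59 mm, while the collar can only reach about -51, and the jaw width is shrinking as the pads slip round the collar. So the lever is at its end and I can let the collar drop.

>>> move_arm(increments=[0,0,0,0,1,0,0,0,0,1,0,0,0,0,1,0,0,0,0,1,0,0,0,0,1,0,0,0,0,1])

```text
time: 8.23
tool_pos: [0.5797, -0.0976, 0.12]
tool_rot: [0.001, 0.598, 0.801, 0.0]
contact_force: [-0.3, -0.6, -0.4]
gripper_width: 0.998
grasp_force: 0.0
```

>>> move_arm(increments=[0,0,-15,0,1,0,0,-20,0,1,0,0,-25,0,1,0,0,-30,0,1,20,0,-30,0,1,35,0,0,0,1,35,0,0,0,1,35,0,0,0,1])

```text
time: 8.9
tool_pos: [0.5437, 0.0234, 0.2407]
tool_rot: [0.001, 0.599, 0.801, 0.001]
contact_force: [-0.7, 0.5, 0.2]
gripper_width: 1.004
grasp_force: 0.0
```

>>> move_arm(increments=[35,0,0,0,1,35,0,0,0,1,35,0,0,0,1,35,0,0,0,1,35,0,0,0,1,35,0,0,0,1,0,0,0,0,1,0,0,0,0,1])

```text
time: 9.57
tool_pos: [0.4835, 0.2252, 0.2395]
tool_rot: [0.0, 0.597, 0.802, 0.0]
contact_force: [-0.0, -0.9, 0.9]
gripper_width: 0.997
grasp_force: 0.0
```

Run:
```python
from plant import manip
from h import *
f=manip.grab_frame("top");g=manip.grab_frame("scene")
b=cv2.resize(g["image"][190:290,215:315],(400,400),interpolation=2)
a=cv2.resize(f["image"][205:305,225:325],(400,400),interpolation=2)
cv2.imwrite("pics/e.png",np.hstack([b,a]))
s=manip.state();print(s["tool_pos"],s["contact_force"],s["time"])
o=np.array([.563,-.040]);yw=.287
for th in(.40,.46):
    for r in(.139,.097):
        y=-r*np.sin(th);P=[o[0]-y*np.sin(yw),o[1]+y*np.cos(yw),.03+r*np.cos(th)]
        print(th,r,"scene crop",((proj(g,P)-[215,190])*4).round(),"top crop",((proj(f,P)-[225,205])*4+[400,0]).round())
```

```text
[0.4842031  0.22343897 0.23937324] [0.20292044 0.26434348 0.43869529] 9.6667
0.4 0.139 scene crop [267. 130.] top crop [677. 128.]
0.4 0.097 scene crop [244. 188.] top crop [652. 150.]
0.46 0.139 scene crop [280. 141.] top crop [692. 125.]
0.46 0.097 scene crop [253. 196.] top crop [662. 147.]
```

View pics/e.png

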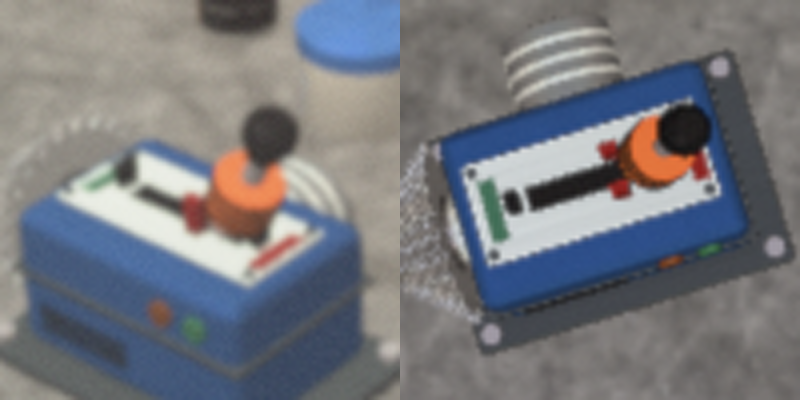

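The knob is at (270,135) in scene and (685,129) in top, and the collar is down behind the teeth. I'll triangulate the lever angle to check it's fully at the end.

Run:
```python
from plant import manip
from h import *
f=manip.grab_frame("top");g=manip.grab_frame("scene")
def blob(im,x0,y0,w,h,k):
    H,S,V=cv2.split(cv2.cvtColor(im,cv2.COLOR_BGR2HSV));r=np.zeros(H.shape,np.uint8);r[y0:y0+h,x0:x0+w]=1
    m=(((V<62)&(S<140)) if k=="k" else (H>4)&(H<18)&(S>120)).astype(np.uint8)*r
    c=max(cv2.findContours(m,0,2)[0],key=cv2.contourArea);M=cv2.minEnclosingCircle(c);b=cv2.boundingRect(c)
    print(k,cv2.contourArea(c),M,b);return (b[0]+(b[2]-1)/2,b[1]+(b[3]-1)/2)
o=np.array([.563,-.040]);yw=.287
for k in "kc":
    p=blob(f["image"],270,225,45,35,k);q=blob(g["image"],262,212,32,44,k) if k=="k" else blob(g["image"],262,220,35,40,k)
    K,e=tri(f,p,g,q);d=K[:2]-o;x=d[0]*np.cos(yw)+d[1]*np.sin(yw);y=-d[0]*np.sin(yw)+d[1]*np.cos(yw)
    print(K.round(4),e.round(4),"x",x.round(4),"r",np.hypot(y,K[2]-.03).round(4),"th",np.arctan2(-y,K[2]-.03).round(3))
```

```text
k 104.0 ((295.65789794921875, 236.9736785888672), 6.416507244110107) (290, 231, 13, 12)
k 11.0 ((281.0, 225.5), 4.272101879119873) (277, 224, 9, 6)
[ 0.5781 -0.0937  0.1507] 0.0054 x -0.0007 r 0.133 th 0.433
c 161.0 ((288.5555419921875, 243.44444274902344), 9.571805953979492) (279, 234, 20, 18)
c 206.0 ((275.0, 237.5), 10.547611236572266) (266, 228, 20, 20)
[ 0.5729 -0.0767  0.119 ] 0.0013 x -0.0009 r 0.0968 th 0.403
```

The collar is fully down (r = 96.8 mm). The lever angle reads 0.40–0.43 ± 0.02, a little short of 0.46, so I'll nudge the knob gently towards the stop with shut fingers to be sure.

>>> move_arm(increments=[-35,0,0,0,0,-35,0,0,0,0,-35,0,0,0,0,-35,0,0,0,0,-35,0,0,0,0,-35,0,0,0,0,-35,0,0,0,0,-35,0,0,0,0])

```text
time: 10.43
tool_pos: [0.5636, -0.0478, 0.2394]
tool_rot: [0.0, 0.599, 0.8, 0.0]
contact_force: [1.0, 0.2, 0.0]
gripper_width: -0.002
grasp_force: 0.0
```

>>> move_arm(increments=[0,0,0,0,0,0,0,30,0,0,0,0,30,0,0,0,0,28,0,0,0,0,0,0,0,0,0,0,0,0])

```text
time: 10.93
tool_pos: [0.562, -0.0448, 0.1496]
tool_rot: [-0.002, 0.599, 0.801, -0.001]
contact_force: [-0.1, -0.8, 0.3]
gripper_width: 0.002
grasp_force: 0.0
```

>>> move_arm(increments=[-6,0,0,0,0,-6,0,0,0,0,-6,0,0,0,0,-4,0,0,0,0,0,0,0,0,0])

```text
time: 11.35
tool_pos: [0.5707, -0.0668, 0.1527]
tool_rot: [0.001, 0.599, 0.801, 0.0]
contact_force: [-0.3, 0.7, 0.8]
gripper_width: -0.0
grasp_force: 0.0
```

>>> move_arm(increments=[-3,0,0,0,0,-3,0,0,0,0,0,0,0,0,0])

```text
time: 11.6
tool_pos: [0.5715, -0.0716, 0.1513]
tool_rot: [-0.0, 0.598, 0.801, 0.0]
contact_force: [0.9, 0.3, -0.1]
gripper_width: -0.004
grasp_force: 0.0
```

>>> move_arm(increments=[-2,0,0,0,0,0,0,0,0,0])

```text
time: 11.77
tool_pos: [0.5719, -0.0731, 0.151]
tool_rot: [-0.0, 0.598, 0.801, 0.0]
contact_force: [-0.1, 1.0, -1.0]
gripper_width: 0.003
grasp_force: 0.4
```

>>> move_arm(increments=[-2,0,0,0,0,0,0,0,0,0])

```text
time: 11.93
tool_pos: [0.5723, -0.0751, 0.1509]
tool_rot: [-0.0, 0.598, 0.801, -0.0]
contact_force: [-0.5, 2.2, -1.0]
gripper_width: -0.005
grasp_force: 0.7
```

>>> move_arm(increments=[-2,0,0,0,0,0,0,0,0,0])

```text
time: 12.1
tool_pos: [0.5729, -0.0769, 0.151]
tool_rot: [-0.001, 0.598, 0.801, 0.0]
contact_force: [-0.5, 1.9, -2.0]
gripper_width: -0.002
grasp_force: 1.2
```

>>> move_arm(increments=[-2,0,0,0,0,0,0,0,0,0])

```text
time: 12.27
tool_pos: [0.573, -0.0772, 0.1509]
tool_rot: [-0.002, 0.598, 0.801, 0.001]
contact_force: [-2.0, 7.8, 0.6]
gripper_width: 0.002
grasp_force: 4.2
```

>>> move_arm(increments=[-1.5,0,0,0,0,0,0,0,0,0])

```text
time: 12.43
tool_pos: [0.573, -0.0773, 0.1508]
tool_rot: [-0.004, 0.598, 0.801, 0.002]
contact_force: [-4.0, 11.8, 2.5]
gripper_width: 0.002
grasp_force: 6.3
```

The lever moved a few mm and then hit the stop firmly, with force rising to 12 N and no further travel. I'll retreat and check.

>>> move_arm(increments=[10,0,0,0,0,15,0,0,0,0,0,0,-30,0,0,0,0,-30,0,0,0,0,-30,0,0,35,0,0,0,0,35,0,0,0,0,35,0,0,0,0])

```text
time: 13.1
tool_pos: [0.5373, 0.045, 0.243]
tool_rot: [0.002, 0.599, 0.801, 0.001]
contact_force: [0.6, 1.4, -1.0]
gripper_width: -0.004
grasp_force: 0.0
```

>>> move_arm(increments=[35,0,0,0,0,35,0,0,0,0,35,0,0,0,0,35,0,0,0,0,35,0,0,0,0,0,0,0,0,0,0,0,0,0,0])

```text
time: 13.68
tool_pos: [0.4869, 0.2134, 0.2418]
tool_rot: [0.001, 0.597, 0.802, 0.0]
contact_force: [0.3, -0.9, 0.0]
gripper_width: -0.003
grasp_force: 0.0
```

Run:
```python
from plant import manip
from h import *
f=manip.grab_frame("top");g=manip.grab_frame("scene")
def blob(im,x0,y0,w,h,k):
    H,S,V=cv2.split(cv2.cvtColor(im,cv2.COLOR_BGR2HSV));r=np.zeros(H.shape,np.uint8);r[y0:y0+h,x0:x0+w]=1
    m=(((V<75)&(S<140)) if k=="k" else (H>4)&(H<18)&(S>120)).astype(np.uint8)*r
    c=max(cv2.findContours(m,0,2)[0],key=cv2.contourArea);b=cv2.boundingRect(c);print(k,cv2.contourArea(c),b)
    return (b[0]+(b[2]-1)/2,b[1]+(b[3]-1)/2)
o=np.array([.563,-.040]);yw=.287
for k in "kc":
    p=blob(f["image"],270,225,45,35,k);q=blob(g["image"],262,212,35,22 if k=="k" else 44,k)
    K,e=tri(f,p,g,q);d=K[:2]-o;y=-d[0]*np.sin(yw)+d[1]*np.cos(yw)
    print(K.round(4),e.round(4),"r",np.hypot(y,K[2]-.03).round(4),"th",np.arctan2(-y,K[2]-.03).round(3))
s=manip.state();print(s["tool_pos"],s["contact_force"],s["time"])
```

```text
k 122.0 (292, 230, 16, 13)
k 100.0 (279, 220, 12, 13)
[ 0.5794 -0.1016  0.155 ] 0.0028 r 0.1403 th 0.471
c 161.0 (282, 234, 18, 17)
c 201.5 (269, 230, 19, 19)
[ 0.5748 -0.0811  0.117 ] 0.0002 r 0.0969 th 0.457
[0.48762328 0.21164764 0.24156791] [ 0.38386559 -0.19717587  1.05049103] 13.7833
```

The lever is now at 0.46 (the stop), the collar is down at r = 96.9 mm, and the arm is clear.

```bash
python3 -c "
from plant import manip
print(manip.job_done())"
```

```text
the job is handed in; nothing more can be done
None
```

The rig is in reverse: the lever is at its red end stop (about 0.46 rad), the collar is fully down behind the teeth, the arm is clear of everything, and the job was handed in at about 14 s; after the collar dropped the lever was slightly short of the stop, so I nudged its knob the last few millimetres.

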